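# Put the rolling pin home in its V cradle

## Task

Baking is done: put the rolling pin away in the dark V-shaped cradle. Lay it in the V and push it in by its outer end, leaning a little downwards, until it rests on both sides of the V and bears on the white end stop; keep a light, steady pressure on it there for about a second so that you know it is home, then let go. Go gently, the glazed stop is only glued on and must not be knocked or pushed hard, and leave the jug, ring, bowl and brush where they are.

Things in the scene. Friction and masses are not known exactly. Their poses are not given: they have to be found in the camera images.
- rolling_pin: straight beech rolling pin without handles: plain cylinder 250 mm long, 44 mm diameter, about 0.27 kg (may be a fifth lighter or a third heavier), flat ends, a thin dark ring 20 mm from each end; both ends alike. Starts lying on the board, free to roll. Origin at the middle of its length on its axis (22 mm above the board at the start); its x axis runs along the pin
- cradle: fixed, dark wood: a 90 degree V trough 240 mm long, 94 mm wide, open above and at its mouth. Origin underneath, at mid-length, on the board; x runs along the trough (mouth edge at -120 mm, face of the end stop at +120 mm), z up. Bottom of the V 20 mm, top edges of its flanks 54 mm above the board. Pin home: its middle is at x = -5 mm and it stands 10 mm out of the mouth
- flank_left: the flank of the V on the cradle's +y side, a board 12 mm thick at 45 degrees; origin as the cradle's. The flanks reach 3 mm above the seated pin's axis and leave 9 mm beside it at that height: fingers do not fit beside a pin inside the trough
- flank_right: the flank of the V on the cradle's -y side, likewise. Dry wood: sliding the pin along the V drags with roughly 1 to 6 N, not known beforehand. The friction of a finger that pushes on the pin's end can lift the pin off the flanks; leaning on it a little downwards as well keeps it in the V. A pin with clearly more than half its length in the trough lies there by itself
- end_stop: white glazed upright plate that closes the far end of the trough, rigid, 94 mm wide, 12 mm thick, top 82 mm above the board; glued on: a light push of about 5 N on it is right, more than about 10 N breaks it off. Its origin is the cradle's origin
- cradle_home (a point): point on the face of the end stop where the seated pin's axis meets it, 51 mm above the board
- cradle_mouth (a point): point on the seated pin's axis in the plane of the trough's open mouth, 51 mm above the board, 240 mm from cradle_home; beyond it there is only the flat board
- measuring_jug: glass measuring jug with a handle, 96 mm across the rim, 130 mm high; bystander. Origin under its centre
- pastry_ring: thin stainless steel pastry ring, 80 mm diameter, 45 mm high; bystander. Origin under its centre
- orange_bowl: orange plastic bowl, 136 mm across the rim, 62 mm high; bystander. Origin under its centre
- pastry_brush: silicone pastry brush lying on the board, white handle, red bristles, 20 cm long; bystander. Origin under its middle, x along it

How it is judged:
On the way:
1. the pin bears on the end stop with at least 3 N while both flanks carry it (1 N or more each), for 0.5 s (contact force between rolling_pin and end_stop above 3 N and contact force between rolling_pin and flank_left above 1 N and contact force between rolling_pin and flank_right above 1 N and x of rolling_pin in the frame of cradle between -0.007 and -0.003 m and y of rolling_pin in the frame of cradle between -0.003 and 0.003 m and z of rolling_pin in the frame of cradle between 0.0481 and 0.0541 m and angle between the x axis of rolling_pin and the x axis of cradle, either way round below 0.03 rad), for 0.5 s.
At the end, for the whole second after the job is handed in: the pin lies at rest and released in the cradle, on both flanks (axis within 3 mm of its seated line sideways and in height, within 0.03 rad of the trough's direction), its inner end within 2 mm of the end stop, after it has been held against the stop with at least 3 N for 0.5 s (x of rolling_pin in the frame of cradle between -0.007 and -0.003 m and y of rolling_pin in the frame of cradle between -0.003 and 0.003 m and z of rolling_pin in the frame of cradle between 0.0481 and 0.0541 m and angle between the x axis of rolling_pin and the x axis of cradle, either way round below 0.03 rad and contact force between rolling_pin and flank_left above 0.5 N and contact force between rolling_pin and flank_right above 0.5 N and linear speed of rolling_pin below 0.01 m/s); the robot touches nothing.
It fails at once if the pin pushes or knocks the end stop with more than 10 N (contact force between rolling_pin and end_stop above 10 N).
It fails at once if the robot pushes the end stop itself (contact force between any of the fingers, the arm and end_stop above 1 N).
It fails at once if the pin is dropped on, or pressed into, a flank with more than 25 N (contact force between rolling_pin and flank_left above 25 N or contact force between rolling_pin and flank_right above 25 N).
It fails at once if the jug, ring, bowl or brush is moved by more than 15 mm (distance of any of measuring_jug, pastry_ring, orange_bowl, pastry_brush from where it was at the start of the episode above 0.015 m).
It also fails if it takes over 72 s, if anything falls off the work surface, if the arm or the gripper's body presses on something with over 40 N, if the wrist force passes 120 N, or if a joint passes its speed limit or range.

## Robot

A 6-joint arm with a two-finger parallel gripper is mounted at the origin on the work surface. World frame = base frame: x ahead of the robot, y to its left, z up, the work surface at z = 0. Lengths are in m, angles in rad, forces in N, time in s.
With the tool pointing down it reaches from about 0.375 to 0.975 m from the base axis. Payload 3.8 kg.
Tool frame: the origin (TCP) lies midway between the tips of the shut fingers; the grasp point (between the pads) lies 19 mm behind it; z points along the fingers, y is the direction in which the jaws open and shut (so a half turn about z gives the same grasp; the last joint's range is limited). The gripper opens to 85 mm and grips with 20 to 120 N. Pads are 22 mm wide; open, the fingers measure 114 mm over their backs; the gripper's body (76 mm by 85 mm) begins 54 mm behind the grasp point. The pads swing forward as they close: fully open they stand 13 mm farther back than shut.
Start: joints at [-1.151, 0.264, 1.604, -0, 1.274, -0.037], TCP at [0.298, -0.606, 0.231] pointing down, gripper open.
Joint ranges: [-2.63, 2.63], [-0.94, 2.18], [0.31, 2.57], [-1.31, 4.45], [0, 2.66], [-2.55, 2.55]. Speed limits (rad/s): [2.57, 2.57, 3.14, 3.14, 3.14, 3.14].

## Interface

Orientations are given as a rotation vector (axis times angle).
In Python, from workcell import bot gives the robot as it stands.
- The arm moves only by the tool drive_tool, never from a script. Its argument "deltas" is a list of rows, each an object with "hand": the opening, from 0 (shut) to 1 (fully open); "offset": the shift along the world's x, y, z in cm, a list of three; "angular": the turn, a rotation vector about the world's x, y, z in degrees, a list of three. A call has 1 to 8 rows; each row is the pose to reach, as a shift and turn from the pose commanded when the call began; what a row does not reach only later rows make up. A row lasts 1/8 s, in which the tool goes at most 62.5 mm and 10.7 degrees, less where a joint would pass 70% of its speed; a pose out of reach is approached as far as the arm can. A call with a gripper value outside its range is refused whole. The fingers move at their own pace and stop on an object; "force" is the grip in N (left out, the last holds). Time passes only in rows, so rows that repeat a pose let the fingers close. It gives the time, the measured TCP pose, the force and the opening at its end, in the units of the state.
- bot.read_state(): the state, without advancing time (a new reading comes with each control period).
- bot.read_camera(name): name is "scene" or "top"; returns a dict with "frame" (400x640x3 uint8, blue, green, red), "mtx" (3x3 intrinsics, pixels), "k1" (the pictures are not rectified: a ray, as slopes to the right and down, at radius r is drawn at 1 + k1 r^2 times it, then the intrinsics apply), "R" (3x3) and "t" (3): a world point X has camera coordinates R X + t. Camera axes: x right, y down, z forward; pixel columns grow to the right and rows downward; lengths in m; the calibration is good to about 2 mm. A picture is of the moment at which its call begins. There is no depth.
- bot.finish_job(): hands the job in, once; it reports no verdict.
The state is a dict: "time": time; "q": joint angles; "joint_vel": joint speeds; "joint_torque": joint torques, N m; "tool_pos": TCP position; "tcp_rot": TCP orientation; "wrist_force": force on the tool from outside, world axes, zero at the start; "torque": the same for the moment, N m; "width": opening from 0.0 (shut) to 1.0 (fully open).
Only numpy, scipy, OpenCV 4.12 (cv2) and the standard library are available. Lean on these libraries where they do the work, as an engineer would, in place of code of your own. Each camera call takes 0.05 s, during which the arm holds its last target. There are 200 camera calls.

## Working session

There is one attempt and no reset: what is moved stays moved. The work goes in short steps, Python scripts to look and compute and a tool call to move; the robot and the scene stay as the last step left them, time stands still between calls to the robot, and variables do not carry over. Pictures are saved under pics/ and viewed, about 8 in all and at most 12, crops included, and the job is handed in when it is done.

Besides the shell and the picture viewer there is one more tool, called after "Emit:" as name(argument=value, ...), one argument or row to a line, values as JSON. drive_tool: Moves the arm, as the interface text tells. Its arguments: {"type":"object","properties":{"deltas":{"type":"array"},"force":{"type":"number"}},"required":["deltas"]}

```bash
mkdir -p pics
cat > h.py <<'E'
import numpy as np, cv2
from workcell import bot
def cam(n,f):
    c=bot.read_camera(n); cv2.imwrite('pics/'+f,c['frame']); 
    np.savez('pics/'+f[:-4]+'.npz',**c); return c
def load(f): return dict(np.load('pics/'+f+'.npz'))
def ray(c,u,v):
    m=c['mtx'];p=np.array([(u-m[0,2])/m[0,0],(v-m[1,2])/m[1,1]])
    q=p.copy()
    for _ in range(30): q=p/(1+float(c['k1'])*(q@q))
    d=c['R'].T@np.r_[q,1]; return -c['R'].T@c['t'],d
def at(c,u,v,z):
    o,d=ray(c,u,v); return o+d*(z-o[2])/d[2]
def proj(c,X):
    x=c['R']@np.asarray(X,float)+c['t'];s=x[:2]/x[2];s=s*(1+float(c['k1'])*(s@s))
    return c['mtx'][:2,:2].diagonal()*s+c['mtx'][:2,2]
E
python3 - <<'E'
from h import *
for n in('top','scene'):
    c=cam(n,n+'1.png');print(n,-c['R'].T@c['t'],c['R'][2],c['k1'],c['mtx'][0,0])
print(bot.read_state())
E
```

```text
top [0.45637741 0.05480127 0.97299535] [ 1.47606816e-01  1.25167290e-04 -9.89046112e-01] 0.004609558654608338 381.9703533134742
scene [1.18261609 0.43842499 0.67679009] [-0.64321158 -0.4155944  -0.64308643] -0.06022757840425032 365.72593349222524
{'time': 0.1, 'q': array([-1.15091635e+00,  2.64698610e-01,  1.60525604e+00, -3.48620472e-06,
        1.27371875e+00, -3.69167849e-02]), 'joint_vel': array([-2.61392639e-04, -1.30811379e-03, -3.99429849e-03, -6.92358647e-04,
       -9.98352705e-05, -1.32241221e-04]), 'joint_torque': array([ 1.45947019e-03, -5.16704285e+01, -3.68589771e+01, -4.77785278e-06,
        6.24769251e-03,  3.22307301e-05]), 'tool_pos': array([ 0.2974376 , -0.60518134,  0.23006248]), 'tcp_rot': array([-3.05801689e+00, -7.10851655e-01,  6.26757856e-04]), 'wrist_force': array([-0.13740741,  0.01633574, -0.040972  ]), 'torque': array([-0.01020417, -0.00467243, -0.0190653 ]), 'width': 0.99760588302332}
```

View pics/top1.png

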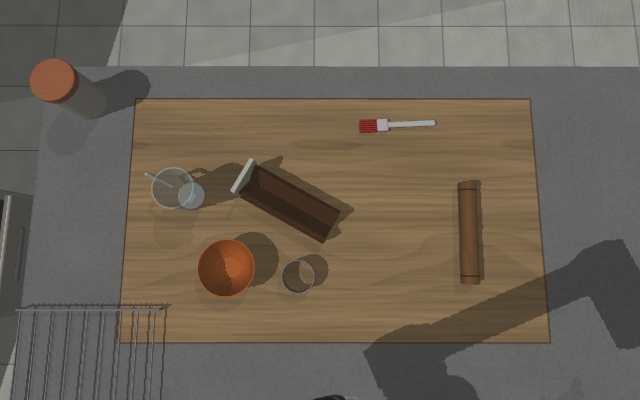

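View pics/scene1.png

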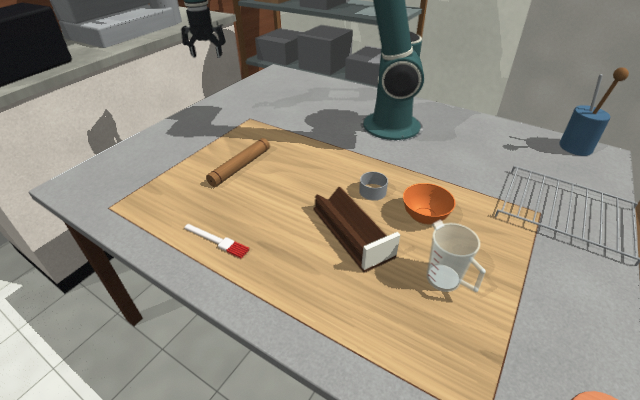

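The top view shows the pin at about (469,232), roughly along image-vertical. The cradle runs from its stop at (243,177) to its mouth at (332,225), with the ring at (298,276) and the bowl at (226,267). Next I'll zoom in.

Run:
```python
from h import *
t=load('top1')['frame'];s=load('scene1')['frame']
a=cv2.resize(t[150:250,222:352],None,fx=4,fy=4,interpolation=cv2.INTER_CUBIC) #520x400
b=cv2.resize(s[180:275,305:410],None,fx=2.6,fy=2.6,interpolation=cv2.INTER_CUBIC)
m=np.zeros((400,800,3),np.uint8);m[:400,:520]=a;m[:b.shape[0],522:522+b.shape[1]]=b[:, :278]
p=cv2.resize(t[175:290,450:490],None,fx=1,fy=1);cv2.imwrite('pics/m1.png',m)
# pin silhouette in top
c=load('top1');hsv=cv2.cvtColor(t,cv2.COLOR_BGR2HSV)
roi=t[172:295,445:495].astype(int);print(roi[60,::3].tolist());print(roi[::4,24].tolist())
```

```text
[[79, 111, 134], [78, 109, 132], [79, 110, 131], [69, 95, 116], [70, 96, 115], [39, 58, 77], [46, 68, 91], [49, 76, 103], [50, 76, 105], [46, 71, 98], [43, 64, 87], [47, 65, 78], [52, 69, 81], [71, 98, 118], [70, 97, 117], [71, 98, 118], [75, 103, 125]]
[[72, 100, 122], [78, 106, 128], [51, 70, 86], [51, 75, 103], [40, 60, 83], [50, 76, 103], [49, 76, 104], [51, 76, 105], [50, 77, 104], [49, 76, 105], [49, 76, 106], [51, 77, 106], [51, 77, 105], [51, 78, 106], [49, 77, 106], [50, 76, 105], [51, 78, 106], [51, 77, 105], [50, 76, 105], [51, 76, 104], [46, 74, 101], [48, 74, 102], [48, 74, 102], [48, 74, 102], [50, 76, 106], [49, 77, 107], [34, 48, 67], [52, 79, 108], [58, 84, 108], [69, 96, 115], [71, 97, 118]]
```

View pics/m1.png

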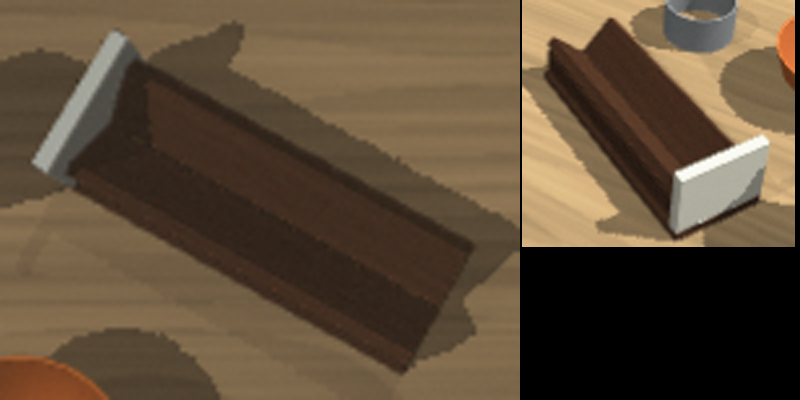

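Run:
```python
from h import *
from scipy.optimize import least_squares
c=load('top1');s=load('scene1');f=c['frame'].astype(float)
m=(f[...,2]/(f[...,0]+1)>1.88).astype(np.uint8)
r=np.zeros_like(m);r[172:295,445:495]=m[172:295,445:495]
n,l,st,ce=cv2.connectedComponentsWithStats(r);k=1+st[1:,4].argmax();print(st[k])
v,u=np.nonzero(l==k);rect=cv2.minAreaRect(np.c_[u,v].astype(np.float32));print(rect)
b=cv2.boxPoints(rect);b=b[b[:,1].argsort()]
for z in(.022,.03):
  a,e=[at(c,*p,z) for p in(b[:2].mean(0),b[2:].mean(0))];print(z,a,e,np.linalg.norm(a-e),(a+e)/2,np.degrees(np.arctan2(*(a-e)[[1,0]])))
T=lambda x,y:(x/4+222-.4,y/4+150-.4)
S=lambda x,y:((x-522)/2.6+305-.3,y/2.6+180-.3)
# cradle: +x toward stop. image left=+y => cradle +x ~ world +y,+x ; cradle +y ~ image lower (world -x)
obs=[(c,T(118,30),(.132,-.047,.082)),(c,T(33,162),(.132,.047,.082)),(c,T(473,246),(-.12,-.0425,.0455)),(c,T(403,373),(-.12,.0425,.0455)),
(s,S(678,177),(.132,-.047,.082)),(s,S(769,142),(.132,.047,.082)),(s,S(549,75),(-.12,-.0425,.0455)),]
def W(p,q):
  C,S_=np.cos(p[2]),np.sin(p[2]);return [p[0]+C*q[0]-S_*q[1],p[1]+S_*q[0]+C*q[1],q[2]]
def res(p,o): return np.concatenate([proj(k,W(p,q))-uv for k,uv,q in o])
for o in(obs[:4],obs[4:],obs):
  R=least_squares(lambda p:res(p,o),[.5,.15,1.1]);print(R.x,np.degrees(R.x[2]));print(R.fun.reshape(-1,2).round(1).tolist())
p=R.x;print('home',W(p,(.12,0,.051)),'mouth',W(p,(-.12,0,.051)))
for nme,uv,z in(('ring',(298,276),.03),('bowl',(226,267),.05),('jug',(173,188),.12),('brush',(400,125),.01)):print(nme,at(c,*uv,z))
```

```text
[ 459  182   20  103 1730]
((468.1151428222656, 233.0310516357422), (102.42819213867188, 17.86619758605957), 87.99044799804688)
0.022 [ 0.63097615 -0.30575662  0.022     ] [ 0.37822008 -0.3005336   0.022     ] 0.2528100323539992 [ 0.50459812 -0.30314511  0.022     ] -1.183806775394492
0.03 [ 0.62950739 -0.30272352  0.03      ] [ 0.37887756 -0.29754444  0.03      ] 0.25068333399218257 [ 0.50419247 -0.30013398  0.03      ] -1.1838067753944854
[0.57485259 0.13940839 1.04756946] 60.02130899631616
[[-0.7, -0.6], [-0.3, -0.0], [0.5, 1.0], [0.5, -0.4]]
[0.5851695  0.140006   1.10043413] 63.050231198844294
[[2.3, 4.3], [0.9, 1.2], [-3.9, -8.6]]
[0.57738503 0.13985162 1.05993614] 60.72986721316937
[[-1.4, -1.2], [-0.6, -0.4], [0.4, -0.7], [0.9, -1.8], [1.3, 2.3], [0.9, 0.5], [-1.1, -11.2]]
home [np.float64(0.6360563688818106), np.float64(0.2445305360575568), 0.051] mouth [np.float64(0.5187136988127263), np.float64(0.0351727137029622), 0.051]
ring [0.39801517 0.11690373 0.03      ]
bowl [0.42019275 0.28678154 0.05      ]
jug [0.59866126 0.39570945 0.12      ]
brush [ 0.78445247 -0.14500833  0.01      ]
```

Top-camera fit: cradle origin at (0.575, 0.139), yaw 60°, which agrees to about 1 px (the one bad scene-view residual is a corner I assigned wrongly). Pin centre is at (0.505, -0.303), yaw -1.2°. I'll grasp 55 mm from the centre towards the robot.

Emit:
drive_tool(
  deltas=[
    {"hand": 1, "offset": [3, 6, -1], "angular": [0, 0, -5]},
    {"hand": 1, "offset": [6, 12, -3], "angular": [0, 0, -11]},
    {"hand": 1, "offset": [9, 18, -5], "angular": [0, 0, -17]},
    {"hand": 1, "offset": [12, 24, -8], "angular": [0, 0, -23]},
    {"hand": 1, "offset": [15.2, 30.4, -11.1], "angular": [0, 0, -27.4]},
    {"hand": 1, "offset": [15.2, 30.4, -11.1], "angular": [0, 0, -27.4]},
    {"hand": 1, "offset": [15.2, 30.4, -11.1], "angular": [0, 0, -27.4]},
  ],
  force=90,
)

```text
time: 0.98
tool_pos: [0.4489, -0.2979, 0.1177]
tcp_rot: [-3.138, 0.027, 0.006]
wrist_force: [-0.1, -0.7, -0.2]
width: 0.998
```

Emit:
drive_tool(
  deltas=[
    {"hand": 1, "offset": [0, 0, -3], "angular": [0, 0, 0]},
    {"hand": 1, "offset": [0, 0, -6], "angular": [0, 0, 0]},
    {"hand": 1, "offset": [0, 0, -9], "angular": [0, 0, 0]},
    {"hand": 1, "offset": [0, 0, -11], "angular": [0, 0, 0]},
    {"hand": 1, "offset": [0, 0, -11.4], "angular": [0, 0, 0]},
    {"hand": 1, "offset": [0, 0, -11.4], "angular": [0, 0, 0]},
  ],
)

```text
time: 1.72
tool_pos: [0.4498, -0.3026, 0.0067]
tcp_rot: [3.141, -0.035, 0.0]
wrist_force: [-0.2, 0.1, -0.1]
width: 1.001
```

Run:
```python
from h import *
c=cam('top','top2.png');s=cam('scene','sc2.png');st=bot.read_state();print(st['tool_pos'],st['tcp_rot'],st['wrist_force'])
a=cv2.resize(c['frame'][160:310,410:520],None,fx=3.5,fy=3.5);b=cv2.resize(s['frame'][90:230,170:300],None,fx=3,fy=3)
m=np.zeros((530,790,3),np.uint8);m[:a.shape[0],:a.shape[1]]=a;m[:b.shape[0],395:395+b.shape[1]]=b;cv2.imwrite('pics/m2.png',m)
```

```text
[ 0.45054526 -0.30279899  0.00749613] [ 3.14003051e+00 -3.40990162e-02  2.74675327e-03] [ 0.55964718 -0.13531619  0.45363869]
```

View pics/m2.png

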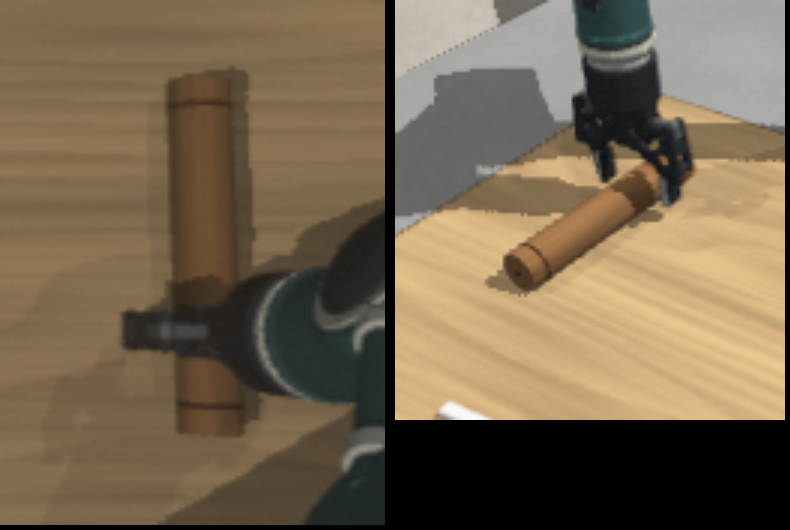

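The fingers straddle the pin: in the crop the gripper is at about (180,330), with the pin between the fingers. I'll lower by 4 mm and grip.

Emit:
drive_tool(
  deltas=[
    {"hand": 1, "offset": [0, 0, -0.4], "angular": [0, 0, 0]},
    {"hand": 0.6, "offset": [0, 0, -0.4], "angular": [0, 0, 0]},
    {"hand": 0.5, "offset": [0, 0, -0.4], "angular": [0, 0, 0]},
    {"hand": 0.3, "offset": [0, 0, -0.4], "angular": [0, 0, 0]},
    {"hand": 0.2, "offset": [0, 0, -0.4], "angular": [0, 0, 0]},
    {"hand": 0.2, "offset": [0, 0, -0.4], "angular": [0, 0, 0]},
    {"hand": 0.2, "offset": [0, 0, -0.4], "angular": [0, 0, 0]},
  ],
  force=90,
)

```text
time: 2.7
tool_pos: [0.4502, -0.3022, 0.0029]
tcp_rot: [3.141, -0.033, 0.001]
wrist_force: [-0.7, 0.0, 5.1]
width: 0.495
```

Emit:
drive_tool(
  deltas=[
    {"hand": 0.2, "offset": [0, 0, 1], "angular": [0, 0, 0]},
    {"hand": 0.2, "offset": [0, 0, 3], "angular": [0, 0, 0]},
    {"hand": 0.2, "offset": [0, 0, 6], "angular": [0, 0, 0]},
    {"hand": 0.2, "offset": [0, 0, 10], "angular": [0, 0, 0]},
    {"hand": 0.2, "offset": [0, 0, 14], "angular": [0, 0, 0]},
    {"hand": 0.2, "offset": [0, 0, 15], "angular": [0, 0, 0]},
    {"hand": 0.2, "offset": [0, 0, 15], "angular": [0, 0, 0]},
  ],
)

```text
time: 3.58
tool_pos: [0.4495, -0.3016, 0.152]
tcp_rot: [3.141, -0.034, 0.0]
wrist_force: [-0.3, 0.5, -3.3]
width: 0.492
```

Emit:
drive_tool(
  deltas=[
    {"hand": 0.2, "offset": [0.5, 3, 0], "angular": [0, 0, 6]},
    {"hand": 0.2, "offset": [1.5, 8, 0], "angular": [0, 0, 15]},
    {"hand": 0.2, "offset": [2.5, 14, 0], "angular": [0, 0, 25]},
    {"hand": 0.2, "offset": [3.5, 20, 0], "angular": [0, 0, 35]},
    {"hand": 0.2, "offset": [4.5, 26, 0], "angular": [0, 0, 45]},
    {"hand": 0.2, "offset": [5.3, 30, 0], "angular": [0, 0, 54]},
    {"hand": 0.2, "offset": [5.5, 32, 0], "angular": [0, 0, 61.2]},
    {"hand": 0.2, "offset": [5.5, 32, 0], "angular": [0, 0, 61.2]},
  ],
)

```text
time: 4.58
tool_pos: [0.5029, 0.0196, 0.1495]
tcp_rot: [-2.717, -1.572, 0.007]
wrist_force: [-0.0, -0.9, -2.3]
width: 0.488
```

Emit:
drive_tool(
  deltas=[
    {"hand": 0.2, "offset": [0, 0, -1], "angular": [0, 0, 0]},
    {"hand": 0.2, "offset": [0, 0, -3], "angular": [0, 0, 0]},
    {"hand": 0.2, "offset": [0, 0, -5], "angular": [0, 0, 0]},
    {"hand": 0.2, "offset": [0, 0, -5], "angular": [0, 0, 0]},
    {"hand": 0.2, "offset": [0, 0, -5], "angular": [0, 0, 0]},
  ],
)

```text
time: 5.2
tool_pos: [0.5047, 0.0175, 0.1022]
tcp_rot: [-2.722, -1.568, 0.001]
wrist_force: [0.4, 0.7, -2.5]
width: 0.489
```

Run:
```python
from h import *
c=cam('top','top3.png');s=cam('scene','sc3.png');st=bot.read_state();print(st['tool_pos'],st['tcp_rot'],st['wrist_force'],st['torque'],st['width'])
a=cv2.resize(c['frame'][140:270,210:370],None,fx=3,fy=3);b=cv2.resize(s['frame'][90:270,270:420],None,fx=2,fy=2)
m=np.zeros((400,790,3),np.uint8);m[:a.shape[0],:a.shape[1]]=a;m[:b.shape[0],485:485+b.shape[1]]=b;cv2.imwrite('pics/m3.png',m)
```

```text
[0.50545973 0.01779123 0.10307028] [2.72111860e+00 1.56845329e+00 2.04780555e-03] [ 0.13607214  0.27810391 -2.08413216] [-0.12937614  0.07238866  0.03712089] 0.49279836243054737
```

View pics/m3.png

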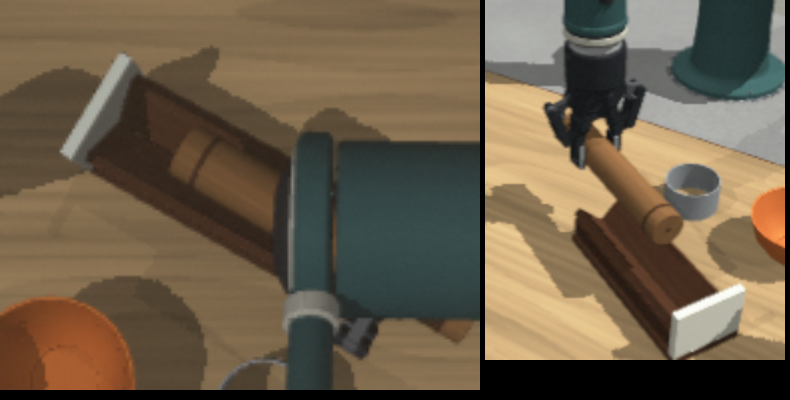

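The pin is held level-ish over the trough. Its inner end is at crop (185,155) in the top view and at crop (664,230) in the scene view. Next I'll check sag and sideways alignment numerically.

Run:
```python
from h import *
c=load('top3');s=load('sc3');st=bot.read_state();p=st['tool_pos'];a=np.radians(60.0);d=np.array([np.cos(a),np.sin(a),0]);n=np.array([-d[1],d[0],0])
C=np.array([.5749,.1394,0]);print('grasp in cradle x,y',(p-C)@d,(p-C)@n)
o,r=ray(s,359.5,205);k=((p-o)@n)/(r@n);X=o+k*r;print('end centre',X,'from tcp',(X-p)@d,X[2]-p[2])
f=c['frame'].astype(float)
print(f[190:194,272:300:3].astype(int).tolist()[0])
w=f[...,2];m=((w>75)&(f[...,2]/(f[...,0]+1)>1.75)).astype(np.uint8);R=np.zeros_like(m);R[178:218,264:302]=m[178:218,264:302]
_,l,S,ce=cv2.connectedComponentsWithStats(R);k=1+S[1:,4].argmax();print(S[k]);v,u=np.nonzero(l==k)
P=np.array([at(c,x,y,.125)-p for x,y in zip(u,v)]);X=P@d;Y=P@n
for x in np.arange(.08,.20,.01):
  q=Y[(X>x)&(X<x+.01)]
  if len(q):print(round(x,2),q.min().round(4),q.max().round(4),len(q))
```

```text
grasp in cradle x,y -0.14003642043465772 -0.0006673438651947288
end centre [0.59124384 0.16637367 0.11344744] from tcp 0.171568219523966 0.010377162336329598
[[53, 79, 108], [50, 75, 104], [35, 48, 67], [44, 67, 90], [43, 64, 87], [37, 56, 74], [34, 47, 61], [25, 35, 45], [27, 36, 48], [27, 37, 47]]
[266 183  36  34 587]
0.09 0.008 0.0217 18
0.1 -0.0145 0.0216 57
0.11 -0.0153 0.021 73
0.12 -0.0156 0.0214 73
0.13 -0.0158 0.0212 74
0.14 -0.0155 0.021 74
0.15 -0.0161 0.0204 73
0.16 -0.0152 0.0211 47
0.17 -0.0165 0.0206 74
0.18 -0.0154 0.0189 24
```

Sideways alignment is good. The tip sags about 3°, so I'll level the pin and lower it to just above contact.

Emit:
drive_tool(
  deltas=[
    {"hand": 0.2, "offset": [0, 0, -1.5], "angular": [1, -0.6, 0]},
    {"hand": 0.2, "offset": [0, 0, -3], "angular": [2.2, -1.25, 0]},
    {"hand": 0.2, "offset": [0, 0, -4.5], "angular": [2.2, -1.25, 0]},
    {"hand": 0.2, "offset": [0, 0, -5.5], "angular": [2.2, -1.25, 0]},
    {"hand": 0.2, "offset": [0, 0, -6], "angular": [2.2, -1.25, 0]},
    {"hand": 0.2, "offset": [0, 0, -6.2], "angular": [2.2, -1.25, 0]},
    {"hand": 0.2, "offset": [0, 0, -6.2], "angular": [2.2, -1.25, 0]},
  ],
)

```text
time: 6.18
tool_pos: [0.505, 0.0183, 0.0405]
tcp_rot: [-2.701, -1.559, -0.06]
wrist_force: [0.1, -0.2, -1.6]
width: 0.489
```

Emit:
drive_tool(
  deltas=[
    {"hand": 0.2, "offset": [0, 0, -0.1], "angular": [0, 0, 0]},
    {"hand": 0.2, "offset": [0, 0, -0.2], "angular": [0, 0, 0]},
    {"hand": 0.2, "offset": [0, 0, -0.3], "angular": [0, 0, 0]},
    {"hand": 0.2, "offset": [0, 0, -0.3], "angular": [0, 0, 0]},
  ],
)

```text
time: 6.68
tool_pos: [0.5046, 0.0182, 0.0372]
tcp_rot: [-2.701, -1.559, -0.059]
wrist_force: [-0.5, 1.0, -2.0]
width: 0.488
```

Emit:
drive_tool(
  deltas=[
    {"hand": 0.2, "offset": [0, 0, -0.1], "angular": [0, 0, 0]},
    {"hand": 0.2, "offset": [0, 0, -0.2], "angular": [0, 0, 0]},
    {"hand": 0.2, "offset": [0, 0, -0.2], "angular": [0, 0, 0]},
  ],
)

```text
time: 7.05
tool_pos: [0.5046, 0.0182, 0.0351]
tcp_rot: [-2.701, -1.559, -0.059]
wrist_force: [-0.0, -0.3, -1.5]
width: 0.494
```

Emit:
drive_tool(
  deltas=[
    {"hand": 0.2, "offset": [0, 0, -0.1], "angular": [0, 0, 0]},
    {"hand": 0.2, "offset": [0, 0, -0.2], "angular": [0, 0, 0]},
    {"hand": 0.2, "offset": [0, 0, -0.2], "angular": [0, 0, 0]},
  ],
)

```text
time: 7.42
tool_pos: [0.5055, 0.0181, 0.0337]
tcp_rot: [-2.702, -1.559, -0.061]
wrist_force: [1.4, 0.3, -0.8]
width: 0.491
```

Starting to touch down; 1 mm steps from here.

Emit:
drive_tool(
  deltas=[
    {"hand": 0.2, "offset": [0, 0, -0.1], "angular": [0, 0, 0]},
    {"hand": 0.2, "offset": [0, 0, -0.1], "angular": [0, 0, 0]},
  ],
)

```text
time: 7.68
tool_pos: [0.5059, 0.018, 0.033]
tcp_rot: [-2.702, -1.559, -0.062]
wrist_force: [1.8, -1.6, 2.2]
width: 0.493
```

Run:
```python
from h import *
c=cam('top','top4.png');s=cam('scene','sc4.png');st=bot.read_state();print(st['tool_pos'],st['wrist_force'],st['torque'],st['width'])
a=cv2.resize(c['frame'][150:250,220:350],None,fx=3,fy=3);b=cv2.resize(s['frame'][140:270,300:410],None,fx=3.5,fy=3.5)
m=np.zeros((460,790,3),np.uint8);m[:a.shape[0],:a.shape[1]]=a;m[:b.shape[0],400:400+b.shape[1]]=b;cv2.imwrite('pics/m4.png',m)
```

```text
[0.50589194 0.01797891 0.0329954 ] [ 2.39868338 -3.5052661   2.78425557] [-0.33746281 -0.30886861 -0.00120475] 0.4898070487941868
```

View pics/m4.png

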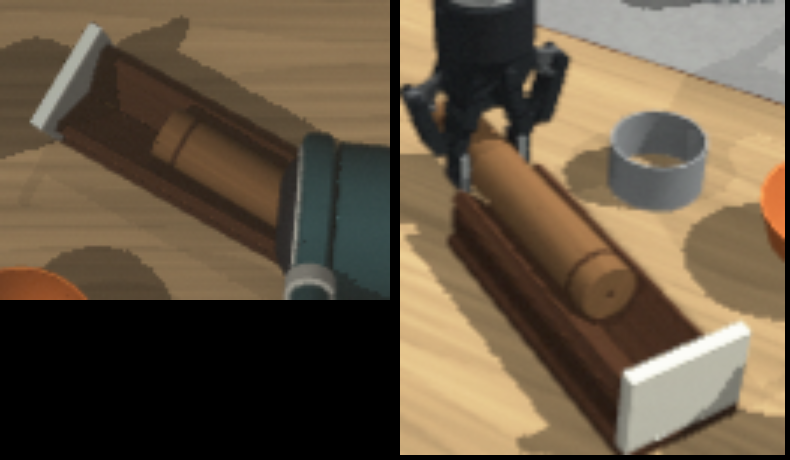

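The pin is in the V with its inner end well short of the stop. The sideways force shows the +y flank touching first, so I'll shift about 1.5 mm away from it.

Emit:
drive_tool(
  deltas=[
    {"hand": 0.2, "offset": [0.07, -0.04, 0], "angular": [0, 0, 0]},
    {"hand": 0.2, "offset": [0.13, -0.08, 0], "angular": [0, 0, 0]},
    {"hand": 0.2, "offset": [0.13, -0.08, 0], "angular": [0, 0, 0]},
  ],
)

```text
time: 8.15
tool_pos: [0.5063, 0.0176, 0.0324]
tcp_rot: [-2.701, -1.559, -0.06]
wrist_force: [2.3, 0.2, 3.1]
width: 0.493
```

Run:
```python
from h import *
st=bot.read_state();w=st['wrist_force'];print(st['tool_pos'],w,'lat',w@[-.866,.5,0],'ax',w@[.5,.866,0],st['torque'])
```

```text
[0.50631235 0.01757383 0.03235836] [2.31806758 0.18645639 3.10937711] lat -1.9142183308797018 ax 1.3205050208207472 [-0.00166351 -0.26696906 -0.06656005]
```

Emit:
drive_tool(
  deltas=[
    {"hand": 0.2, "offset": [0.06, -0.04, 0], "angular": [0, 0, 0]},
    {"hand": 0.2, "offset": [0.06, -0.04, -0.03], "angular": [0, 0, 0]},
    {"hand": 0.2, "offset": [0.06, -0.04, -0.03], "angular": [0, 0, 0]},
  ],
)

```text
time: 8.52
tool_pos: [0.5066, 0.0171, 0.0319]
tcp_rot: [-2.701, -1.559, -0.059]
wrist_force: [1.8, 0.2, 2.6]
width: 0.493
```

Emit:
drive_tool(
  deltas=[
    {"hand": 0.5, "offset": [0, 0, 0], "angular": [0, 0, 0]},
    {"hand": 0.55, "offset": [0, 0, 0], "angular": [0, 0, 0]},
    {"hand": 0.65, "offset": [0, 0, 0], "angular": [0, 0, 0]},
    {"hand": 0.8, "offset": [0, 0, 0], "angular": [0, 0, 0]},
    {"hand": 1, "offset": [0, 0, 0], "angular": [0, 0, 0]},
    {"hand": 1, "offset": [0, 0, 0], "angular": [0, 0, 0]},
    {"hand": 1, "offset": [0, 0, 0], "angular": [0, 0, 0]},
  ],
)

```text
time: 9.4
tool_pos: [0.5066, 0.017, 0.032]
tcp_rot: [-2.701, -1.559, -0.059]
wrist_force: [0.0, -0.2, -0.2]
width: 1.0
```

Emit:
drive_tool(
  deltas=[
    {"hand": 1, "offset": [0, 0, 2], "angular": [0, 0, 0]},
    {"hand": 1, "offset": [0, 0, 6], "angular": [0, 0, 0]},
    {"hand": 1, "offset": [-1, -2, 10], "angular": [2, -1, 0]},
    {"hand": 0.5, "offset": [-3, -5, 12], "angular": [5, -3, 0]},
    {"hand": 0, "offset": [-5, -8, 12], "angular": [10.4, -6, 0]},
    {"hand": 0, "offset": [-6, -10.4, 12], "angular": [10.4, -6, 0]},
    {"hand": 0, "offset": [-6, -10.4, 12], "angular": [10.4, -6, 0]},
    {"hand": 0, "offset": [-6, -10.4, 12], "angular": [10.4, -6, 0]},
  ],
)

```text
time: 10.4
tool_pos: [0.4469, -0.0866, 0.1521]
tcp_rot: [-2.595, -1.497, -0.331]
wrist_force: [0.3, 0.8, 0.5]
width: 0.002
```

Run:
```python
from h import *
c=cam('top','top5.png');s=cam('scene','sc5.png');st=bot.read_state();print(st['tool_pos'],st['tcp_rot'],st['wrist_force'],st['width'])
a=cv2.resize(c['frame'][150:260,220:380],None,fx=3,fy=3);b=cv2.resize(s['frame'][100:270,290:410],None,fx=2.5,fy=2.5)
m=np.zeros((430,790,3),np.uint8);m[:a.shape[0],:a.shape[1]]=a;m[:b.shape[0],485:485+b.shape[1]]=b;cv2.imwrite('pics/m5.png',m)
```

```text
[ 0.44697406 -0.08607508  0.1519626 ] [-2.59388184 -1.49919298 -0.33053981] [ 1.00324332  1.16279079 -0.47620498] -0.00097603892715872
```

View pics/m5.png

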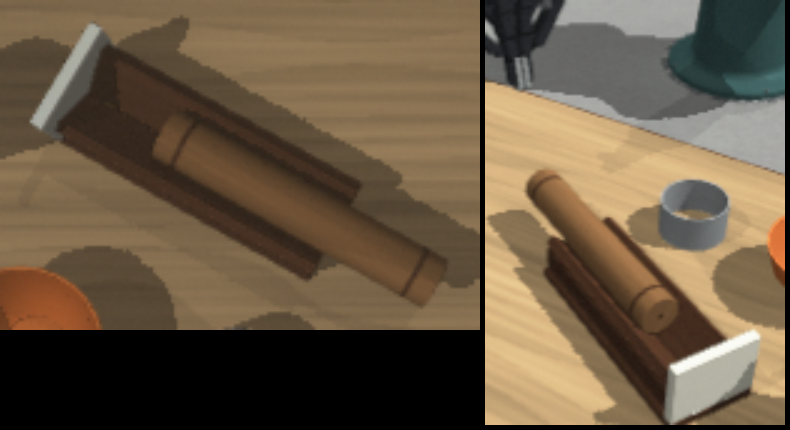

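The pin rests in the V, with its outer end at crop (435,280) and its inner end at (168,140) in the top view. Next I'll measure the pin axis, which also refines the cradle direction.

Run:
```python
from h import *
from scipy.spatial.transform import Rotation as Ro
c=load('top5');st=bot.read_state();print(Ro.from_rotvec(st['tcp_rot']).as_matrix().round(3).tolist())
f=c['frame'].astype(float)
m=((f[...,2]>68)&(f[...,2]/(f[...,0]+1)>1.88)).astype(np.uint8);R=np.zeros_like(m);R[180:256,265:375]=m[180:256,265:375]
R=cv2.morphologyEx(R,cv2.MORPH_CLOSE,np.ones((3,3),np.uint8))
_,l,S,ce=cv2.connectedComponentsWithStats(R);k=1+S[1:,4].argmax();print(S[k]);v,u=np.nonzero(l==k)
im=c['frame'].copy();im[l==k]=(0,0,255);cv2.imwrite('pics/mask5.png',im)
P=np.array([at(c,x,y,.051)[:2] for x,y in zip(u,v)])
a=np.radians(60.);d=np.array([np.cos(a),np.sin(a)]);n=np.array([-d[1],d[0]]);C=np.array([.5749,.1394]);X=(P-C)@d;Y=(P-C)@n
for x in np.arange(-.23,.06,.02):
  q=Y[(X>x)&(X<x+.02)]
  if len(q):print(round(x,2),np.percentile(q,[1,99]).round(4),len(q))
print(X.min(),X.max())
```

```text
[[0.483, 0.867, 0.125], [0.839, -0.499, 0.218], [0.251, -0.001, -0.968]]
[ 266  180  102   72 1756]
-0.23 [-0.008 -0.008] 1
-0.21 [-0.02    0.0163] 125
-0.19 [-0.0203  0.017 ] 131
-0.17 [-0.0207  0.0174] 135
-0.15 [-0.0202  0.0178] 136
-0.13 [-0.0195  0.0185] 135
-0.11 [-0.0195  0.0189] 136
-0.09 [-0.0194  0.0194] 134
-0.07 [-0.0184  0.0195] 134
-0.05 [-0.0187  0.0193] 131
-0.03 [-0.0183  0.0198] 132
-0.01 [-0.0186  0.0199] 134
0.01 [-0.0265  0.0197] 125
0.03 [-0.0327  0.0194] 126
0.05 [-0.0302 -0.0026] 41
-0.21008261334604844 0.0666632451286069
```

Emit:
drive_tool(
  deltas=[
    {"hand": 0, "offset": [0, 0, -4], "angular": [0, 0, 0]},
    {"hand": 0, "offset": [0, 0, -8], "angular": [0, 0, 0]},
    {"hand": 0, "offset": [0, 0, -9.9], "angular": [0, 0, 0]},
    {"hand": 0, "offset": [0.5, 0.87, -9.9], "angular": [0, 0, 0]},
    {"hand": 0, "offset": [1, 1.74, -9.9], "angular": [0, 0, 0]},
    {"hand": 0, "offset": [1.4, 2.45, -9.9], "angular": [0, 0, 0]},
    {"hand": 0, "offset": [1.4, 2.45, -9.9], "angular": [0, 0, 0]},
  ],
)

```text
time: 11.38
tool_pos: [0.4618, -0.062, 0.054]
tcp_rot: [-2.595, -1.501, -0.333]
wrist_force: [-0.9, 1.2, 0.1]
width: 0.004
```

```bash
cat >> h.py <<'E'
def st(): 
    a=np.radians(60.3);d=np.array([np.cos(a),np.sin(a),0]);n=np.array([-d[1],d[0],0]);C=np.array([.5749,.1394,0])
    s=bot.read_state();w=s['wrist_force'];p=s['tool_pos']-C
    print('x %.4f y %.4f z %.4f | F ax %.2f lat %.2f z %.2f t %.2f'%(p@d,p@n,p[2],w@d,w@n,w[2],s['time']))
E
python3 -c "from h import *;st()"
```

```text
x -0.2310 y -0.0015 z 0.0540 | F ax 0.57 lat 1.39 z 0.10 t 11.38
```

Emit:
drive_tool(
  deltas=[
    {"hand": 0, "offset": [0.2, 0.35, 0], "angular": [0, 0, 0]},
    {"hand": 0, "offset": [0.39, 0.7, 0], "angular": [0, 0, 0]},
    {"hand": 0, "offset": [0.49, 0.87, 0], "angular": [0, 0, 0]},
    {"hand": 0, "offset": [0.59, 1.04, -0.02], "angular": [0, 0, 0]},
    {"hand": 0, "offset": [0.69, 1.22, -0.04], "angular": [0, 0, 0]},
    {"hand": 0, "offset": [0.79, 1.39, -0.06], "angular": [0, 0, 0]},
    {"hand": 0, "offset": [0.89, 1.57, -0.1], "angular": [0, 0, 0]},
    {"hand": 0, "offset": [0.98, 1.74, -0.14], "angular": [0, 0, 0]},
  ],
)

```text
time: 12.38
tool_pos: [0.4705, -0.0452, 0.0516]
tcp_rot: [-2.596, -1.498, -0.331]
wrist_force: [-1.0, -2.2, 1.0]
width: -0.001
```

```bash
python3 -c "from h import *;st()"
```

```text
x -0.2120 y -0.0008 z 0.0516 | F ax -2.41 lat -0.21 z 1.01 t 12.38
```

Emit:
drive_tool(
  deltas=[
    {"hand": 0, "offset": [0.12, 0.22, -0.01], "angular": [0, 0, 0]},
    {"hand": 0, "offset": [0.25, 0.44, -0.02], "angular": [0, 0, 0]},
    {"hand": 0, "offset": [0.37, 0.65, -0.03], "angular": [0, 0, 0]},
    {"hand": 0, "offset": [0.49, 0.87, -0.04], "angular": [0, 0, 0]},
    {"hand": 0, "offset": [0.62, 1.09, -0.05], "angular": [0, 0, 0]},
    {"hand": 0, "offset": [0.74, 1.31, -0.06], "angular": [0, 0, 0]},
    {"hand": 0, "offset": [0.86, 1.52, -0.07], "angular": [0, 0, 0]},
    {"hand": 0, "offset": [0.98, 1.74, -0.08], "angular": [0, 0, 0]},
  ],
)

```text
time: 13.38
tool_pos: [0.4802, -0.0276, 0.0507]
tcp_rot: [-2.595, -1.498, -0.33]
wrist_force: [-3.0, -4.6, 2.7]
width: 0.005
```

```bash
python3 -c "from h import *;st()"
```

```text
x -0.1919 y -0.0005 z 0.0507 | F ax -5.43 lat 0.33 z 2.73 t 13.38
```

Emit:
drive_tool(
  deltas=[
    {"hand": 0, "offset": [0.12, 0.22, -0.01], "angular": [0, 0, 0]},
    {"hand": 0, "offset": [0.25, 0.44, -0.02], "angular": [0, 0, 0]},
    {"hand": 0, "offset": [0.37, 0.65, -0.03], "angular": [0, 0, 0]},
    {"hand": 0, "offset": [0.49, 0.87, -0.04], "angular": [0, 0, 0]},
    {"hand": 0, "offset": [0.62, 1.09, -0.05], "angular": [0, 0, 0]},
    {"hand": 0, "offset": [0.74, 1.31, -0.06], "angular": [0, 0, 0]},
    {"hand": 0, "offset": [0.86, 1.52, -0.07], "angular": [0, 0, 0]},
    {"hand": 0, "offset": [0.98, 1.74, -0.08], "angular": [0, 0, 0]},
  ],
)

```text
time: 14.38
tool_pos: [0.4899, -0.01, 0.0499]
tcp_rot: [-2.595, -1.497, -0.33]
wrist_force: [-2.9, -3.0, 3.1]
width: 0.0
```

Run:
```python
from h import *
st();c=cam('top','top6.png');s=cam('scene','sc6.png')
a=cv2.resize(c['frame'][150:260,220:350],None,fx=3.5,fy=3.5);b=cv2.resize(s['frame'][100:270,290:410],None,fx=2.5,fy=2.5)
m=np.zeros((430,790,3),np.uint8);m[:a.shape[0],:a.shape[1]]=a;m[:b.shape[0],485:485+b.shape[1]]=b;cv2.imwrite('pics/m6.png',m)
```

```text
x -0.1719 y -0.0002 z 0.0499 | F ax -4.08 lat 1.02 z 3.07 t 14.38
```

View pics/m6.png

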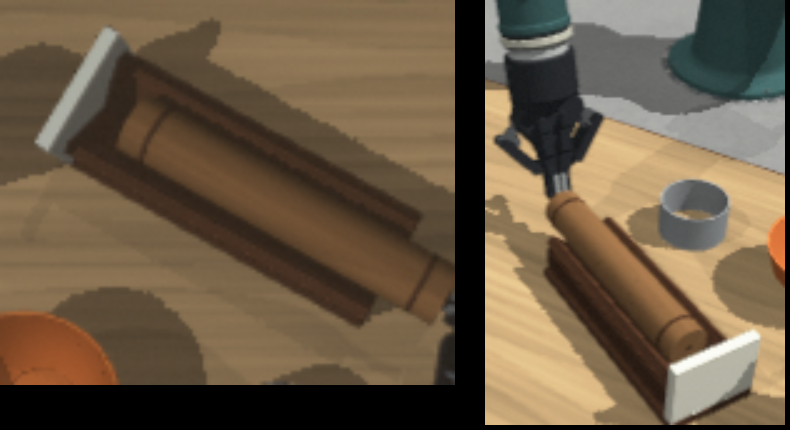

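Run:
```python
from h import *
a=np.radians(60.3);d=np.array([np.cos(a),np.sin(a),0]);C=np.array([.5749,.1394,0])
for n in('top5','top6'):
  c=load(n);xs=np.arange(-.23,.13,.002)
  n_=np.array([-d[1],d[0],0]);pr=[]
  for x in xs:
    v=[cv2.getRectSubPix(c['frame'],(1,1),tuple(map(float,proj(c,C+x*d+y*n_+[0,0,.073])))).astype(float).sum() for y in np.arange(-.008,.009,.002)]
    pr.append(np.mean(v))
  pr=np.array(pr);print(n,[(round(x,3),int(p)) for x,p in zip(xs,pr) if (x<-.12 or x>0)])
```

```text
top5 [(np.float64(-0.23), 312), (np.float64(-0.228), 310), (np.float64(-0.226), 307), (np.float64(-0.224), 302), (np.float64(-0.222), 294), (np.float64(-0.22), 291), (np.float64(-0.218), 290), (np.float64(-0.216), 293), (np.float64(-0.214), 295), (np.float64(-0.212), 289), (np.float64(-0.21), 265), (np.float64(-0.208), 232), (np.float64(-0.206), 233), (np.float64(-0.204), 234), (np.float64(-0.202), 234), (np.float64(-0.2), 234), (np.float64(-0.198), 233), (np.float64(-0.196), 233), (np.float64(-0.194), 232), (np.float64(-0.192), 211), (np.float64(-0.19), 168), (np.float64(-0.188), 173), (np.float64(-0.186), 218), (np.float64(-0.184), 234), (np.float64(-0.182), 233), (np.float64(-0.18), 233), (np.float64(-0.178), 233), (np.float64(-0.176), 233), (np.float64(-0.174), 232), (np.float64(-0.172), 231), (np.float64(-0.17), 231), (np.float64(-0.168), 232), (np.float64(-0.166), 232), (np.float64(-0.164), 232), (np.float64(-0.162), 233), (np.float64(-0.16), 234), (np.float64(-0.158), 231), (np.float64(-0.156), 230), (np.float64(-0.154), 231), (np.float64(-0.152), 231), (np.float64(-0.15), 229
[... 4507 characters left out ...]
27), (np.float64(0.076), 228), (np.float64(0.078), 228), (np.float64(0.08), 228), (np.float64(0.082), 228), (np.float64(0.084), 227), (np.float64(0.086), 222), (np.float64(0.088), 187), (np.float64(0.09), 130), (np.float64(0.092), 115), (np.float64(0.094), 115), (np.float64(0.096), 116), (np.float64(0.098), 116), (np.float64(0.1), 117), (np.float64(0.102), 117), (np.float64(0.104), 116), (np.float64(0.106), 130), (np.float64(0.108), 170), (np.float64(0.11), 220), (np.float64(0.112), 237), (np.float64(0.114), 239), (np.float64(0.116), 241), (np.float64(0.118), 241), (np.float64(0.12), 242), (np.float64(0.122), 259), (np.float64(0.124), 347), (np.float64(0.126), 475), (np.float64(0.128), 510)]
```

About 31 mm remains to the stop. I'll advance 24 mm, then creep.

Emit:
drive_tool(
  deltas=[
    {"hand": 0, "offset": [0.15, 0.26, -0.01], "angular": [0, 0, 0]},
    {"hand": 0, "offset": [0.3, 0.52, -0.02], "angular": [0, 0, 0]},
    {"hand": 0, "offset": [0.45, 0.78, -0.03], "angular": [0, 0, 0]},
    {"hand": 0, "offset": [0.6, 1.04, -0.04], "angular": [0, 0, 0]},
    {"hand": 0, "offset": [0.75, 1.3, -0.05], "angular": [0, 0, 0]},
    {"hand": 0, "offset": [0.9, 1.56, -0.06], "angular": [0, 0, 0]},
    {"hand": 0, "offset": [1.05, 1.82, -0.07], "angular": [0, 0, 0]},
    {"hand": 0, "offset": [1.19, 2.08, -0.08], "angular": [0, 0, 0]},
  ],
)

```text
time: 15.48
tool_pos: [0.5021, 0.0106, 0.0492]
tcp_rot: [-2.595, -1.498, -0.331]
wrist_force: [-5.0, -3.1, 3.1]
width: -0.002
```

```bash
cat >> h.py <<'E'
def inner(tag):
    c=cam('top',tag+'.png');a=np.radians(60.3);d=np.array([np.cos(a),np.sin(a),0]);C=np.array([.5749,.1394,0]);n_=np.array([-d[1],d[0],0])
    for lo,hi in((.05,.105),(-.16,-.1)):
        xs=np.arange(lo,hi,.0005)
        pr=np.array([np.mean([cv2.getRectSubPix(c['frame'],(1,1),tuple(map(float,proj(c,C+x*d+y*n_+[0,0,.073])))).astype(float).sum() for y in np.arange(-.008,.009,.002)]) for x in xs])
        w=np.clip(215-pr,0,60)*(np.abs(xs-xs[pr.argmin()])<.004);print('ring',(xs*w).sum()/w.sum(),pr.min())
E
python3 -c "
from h import *
st();inner('top7');st()"
```

```text
x -0.1479 y -0.0005 z 0.0492 | F ax -5.16 lat 2.86 z 3.13 t 15.47
ring 0.09303799050237446 158.22222222222223
ring -0.1535 111.33333333333333
x -0.1476 y -0.0006 z 0.0493 | F ax -1.87 lat 2.24 z 1.32 t 15.53
```

Emit:
drive_tool(
  deltas=[
    {"hand": 0, "offset": [0.02, 0.04, 0], "angular": [0, 0, 0]},
    {"hand": 0, "offset": [0.05, 0.09, -0.01], "angular": [0, 0, 0]},
    {"hand": 0, "offset": [0.07, 0.13, -0.01], "angular": [0, 0, 0]},
    {"hand": 0, "offset": [0.1, 0.17, -0.02], "angular": [0, 0, 0]},
    {"hand": 0, "offset": [0.12, 0.22, -0.02], "angular": [0, 0, 0]},
    {"hand": 0, "offset": [0.15, 0.26, -0.02], "angular": [0, 0, 0]},
    {"hand": 0, "offset": [0.17, 0.3, -0.02], "angular": [0, 0, 0]},
    {"hand": 0, "offset": [0.2, 0.35, -0.03], "angular": [0, 0, 0]},
  ],
)

```text
time: 16.52
tool_pos: [0.504, 0.014, 0.049]
tcp_rot: [-2.595, -1.498, -0.331]
wrist_force: [-3.1, -4.4, 3.8]
width: -0.0
```

```bash
python3 -c "
from h import *
st();inner('top8');st()"
```

```text
x -0.1441 y -0.0006 z 0.0490 | F ax -5.33 lat 0.50 z 3.79 t 16.52
ring 0.09678385922330102 154.88888888888889
ring -0.1465 109.33333333333333
x -0.1440 y -0.0006 z 0.0490 | F ax -4.74 lat 1.20 z 3.63 t 16.57
```

Emit:
drive_tool(
  deltas=[
    {"hand": 0, "offset": [0.02, 0.03, 0], "angular": [0, 0, 0]},
    {"hand": 0, "offset": [0.03, 0.05, 0], "angular": [0, 0, 0]},
    {"hand": 0, "offset": [0.04, 0.07, -0.01], "angular": [0, 0, 0]},
    {"hand": 0, "offset": [0.05, 0.09, -0.01], "angular": [0, 0, 0]},
  ],
)

```text
time: 17.08
tool_pos: [0.5046, 0.0149, 0.0489]
tcp_rot: [-2.595, -1.498, -0.331]
wrist_force: [-3.7, -3.7, 3.2]
width: 0.003
```

Emit:
drive_tool(
  deltas=[
    {"hand": 0, "offset": [0.02, 0.03, 0], "angular": [0, 0, 0]},
    {"hand": 0, "offset": [0.03, 0.05, 0], "angular": [0, 0, 0]},
    {"hand": 0, "offset": [0.04, 0.07, -0.01], "angular": [0, 0, 0]},
    {"hand": 0, "offset": [0.05, 0.09, -0.01], "angular": [0, 0, 0]},
  ],
)

```text
time: 17.58
tool_pos: [0.5051, 0.0157, 0.0488]
tcp_rot: [-2.596, -1.498, -0.331]
wrist_force: [-3.9, -3.7, 3.6]
width: 0.002
```

Emit:
drive_tool(
  deltas=[
    {"hand": 0, "offset": [0.01, 0.02, 0], "angular": [0, 0, 0]},
    {"hand": 0, "offset": [0.02, 0.03, 0], "angular": [0, 0, 0]},
    {"hand": 0, "offset": [0.025, 0.045, 0], "angular": [0, 0, 0]},
  ],
)

```text
time: 17.95
tool_pos: [0.5053, 0.0162, 0.0488]
tcp_rot: [-2.595, -1.498, -0.331]
wrist_force: [-2.6, -4.2, 2.8]
width: 0.001
```

Emit:
drive_tool(
  deltas=[
    {"hand": 0, "offset": [0.01, 0.02, 0], "angular": [0, 0, 0]},
    {"hand": 0, "offset": [0.02, 0.03, 0], "angular": [0, 0, 0]},
    {"hand": 0, "offset": [0.025, 0.045, 0], "angular": [0, 0, 0]},
  ],
)

```text
time: 18.32
tool_pos: [0.5055, 0.0166, 0.0487]
tcp_rot: [-2.595, -1.498, -0.331]
wrist_force: [-3.9, -3.4, 3.7]
width: 0.0
```

Emit:
drive_tool(
  deltas=[
    {"hand": 0, "offset": [0.01, 0.02, 0], "angular": [0, 0, 0]},
    {"hand": 0, "offset": [0.02, 0.03, 0], "angular": [0, 0, 0]},
    {"hand": 0, "offset": [0.025, 0.045, 0], "angular": [0, 0, 0]},
  ],
)

```text
time: 18.7
tool_pos: [0.5058, 0.0171, 0.0488]
tcp_rot: [-2.596, -1.498, -0.331]
wrist_force: [-3.2, -3.7, 3.8]
width: -0.002
```

```bash
python3 -c "
from h import *
st();inner('top9');st()"
```

```text
x -0.1405 y -0.0006 z 0.0488 | F ax -4.83 lat 0.97 z 3.78 t 18.70
ring 0.10065956136027604 159.66666666666666
ring -0.1465 109.33333333333333
x -0.1404 y -0.0006 z 0.0488 | F ax -4.27 lat 1.11 z 2.67 t 18.75
```

Emit:
drive_tool(
  deltas=[
    {"hand": 0, "offset": [0.01, 0.015, 0], "angular": [0, 0, 0]},
    {"hand": 0, "offset": [0.02, 0.035, 0], "angular": [0, 0, 0]},
  ],
)

```text
time: 19.0
tool_pos: [0.506, 0.0174, 0.0487]
tcp_rot: [-2.596, -1.498, -0.331]
wrist_force: [-2.7, -4.2, 3.5]
width: 0.002
```

Emit:
drive_tool(
  deltas=[
    {"hand": 0, "offset": [0.01, 0.015, 0], "angular": [0, 0, 0]},
    {"hand": 0, "offset": [0.02, 0.035, 0], "angular": [0, 0, 0]},
  ],
)

```text
time: 19.25
tool_pos: [0.5062, 0.0178, 0.0487]
tcp_rot: [-2.595, -1.498, -0.331]
wrist_force: [-4.1, -4.5, 3.5]
width: 0.004
```

Emit:
drive_tool(
  deltas=[
    {"hand": 0, "offset": [0.01, 0.015, 0], "angular": [0, 0, 0]},
    {"hand": 0, "offset": [0.02, 0.035, 0], "angular": [0, 0, 0]},
  ],
)

```text
time: 19.5
tool_pos: [0.5062, 0.0179, 0.0488]
tcp_rot: [-2.596, -1.499, -0.33]
wrist_force: [-5.3, -6.3, 5.1]
width: -0.0
```

Contact with the stop: motion has stalled and axial force rose from 5 to about 8 N. I'll hold and read it.

Emit:
drive_tool(
  deltas=[
    {"hand": 0, "offset": [0, 0, 0], "angular": [0, 0, 0]},
  ],
)

```text
time: 19.62
tool_pos: [0.5062, 0.0178, 0.0487]
tcp_rot: [-2.596, -1.498, -0.33]
wrist_force: [-4.1, -6.3, 4.5]
width: 0.0
```

```bash
python3 -c "
from h import *
st()"
```

```text
x -0.1396 y -0.0006 z 0.0487 | F ax -7.51 lat 0.46 z 4.51 t 19.62
```

Emit:
drive_tool(
  deltas=[
    {"hand": 0, "offset": [0.006, 0.011, 0], "angular": [0, 0, 0]},
    {"hand": 0, "offset": [0.012, 0.022, 0], "angular": [0, 0, 0]},
  ],
)

```text
time: 19.88
tool_pos: [0.5062, 0.0179, 0.0487]
tcp_rot: [-2.596, -1.499, -0.33]
wrist_force: [-5.7, -7.5, 5.5]
width: -0.0
```

```bash
python3 -c "
from h import *
st()"
```

```text
x -0.1396 y -0.0005 z 0.0487 | F ax -9.33 lat 1.22 z 5.46 t 19.88
```

Emit:
drive_tool(
  deltas=[
    {"hand": 0, "offset": [0, 0, 0], "angular": [0, 0, 0]},
  ],
)

```text
time: 20.0
tool_pos: [0.5062, 0.0179, 0.0487]
tcp_rot: [-2.596, -1.499, -0.33]
wrist_force: [-4.4, -7.2, 5.4]
width: 0.004
```

```bash
python3 -c "
from h import *
st()"
```

```text
x -0.1396 y -0.0005 z 0.0487 | F ax -8.46 lat 0.24 z 5.41 t 20.00
```

Emit:
drive_tool(
  deltas=[
    {"hand": 0, "offset": [0.008, 0.013, 0], "angular": [0, 0, 0]},
    {"hand": 0, "offset": [0.008, 0.013, 0], "angular": [0, 0, 0]},
    {"hand": 0, "offset": [0.008, 0.013, 0], "angular": [0, 0, 0]},
  ],
)

```text
time: 20.38
tool_pos: [0.5062, 0.0179, 0.0487]
tcp_rot: [-2.596, -1.499, -0.329]
wrist_force: [-6.2, -7.0, 5.2]
width: 0.002
```

Emit:
drive_tool(
  deltas=[
    {"hand": 0, "offset": [0, 0, 0], "angular": [0, 0, 0]},
    {"hand": 0, "offset": [0, 0, 0], "angular": [0, 0, 0]},
  ],
)

```text
time: 20.62
tool_pos: [0.5062, 0.0179, 0.0487]
tcp_rot: [-2.596, -1.499, -0.329]
wrist_force: [-6.0, -6.7, 6.1]
width: 0.002
```

Emit:
drive_tool(
  deltas=[
    {"hand": 0, "offset": [0, 0, 0], "angular": [0, 0, 0]},
    {"hand": 0, "offset": [0, 0, 0], "angular": [0, 0, 0]},
    {"hand": 0, "offset": [0, 0, 0], "angular": [0, 0, 0]},
    {"hand": 0, "offset": [0, 0, 0], "angular": [0, 0, 0]},
  ],
)

```text
time: 21.12
tool_pos: [0.5062, 0.0179, 0.0487]
tcp_rot: [-2.596, -1.499, -0.329]
wrist_force: [-5.6, -6.9, 5.4]
width: 0.001
```

Run:
```python
from h import *
st();s=cam('scene','sc10.png');c=cam('top','top10.png');st()
a=cv2.resize(c['frame'][150:260,220:350],None,fx=3.5,fy=3.5);b=cv2.resize(s['frame'][100:270,290:410],None,fx=2.5,fy=2.5)
m=np.zeros((430,790,3),np.uint8);m[:a.shape[0],:a.shape[1]]=a;m[:b.shape[0],485:485+b.shape[1]]=b;cv2.imwrite('pics/m7.png',m)
```

```text
x -0.1396 y -0.0006 z 0.0487 | F ax -8.73 lat 1.45 z 5.36 t 21.12
x -0.1396 y -0.0006 z 0.0487 | F ax -7.42 lat 1.21 z 5.62 t 21.23
```

View pics/m7.png

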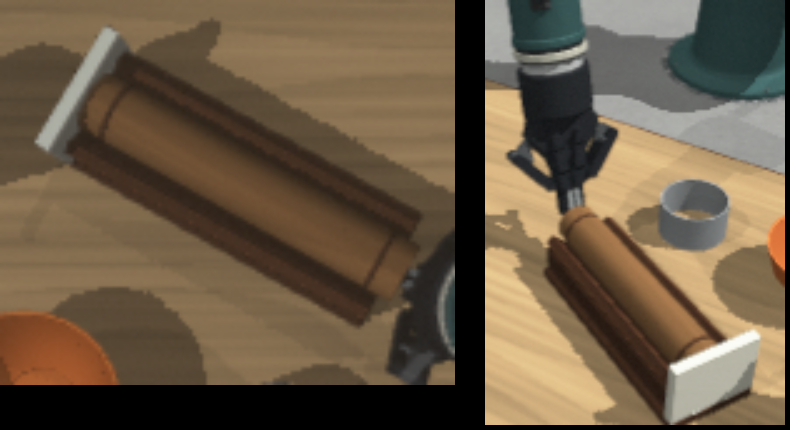

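The pin bears on the stop (inner end at crop (95,100), touching the white plate). Drag may have risen with the lean, so the force on the stop could be marginal. I'll add a little more push and hold.

Emit:
drive_tool(
  deltas=[
    {"hand": 0, "offset": [0.006, 0.011, 0], "angular": [0, 0, 0]},
    {"hand": 0, "offset": [0.012, 0.021, 0], "angular": [0, 0, 0]},
    {"hand": 0, "offset": [0.012, 0.021, 0], "angular": [0, 0, 0]},
  ],
)

```text
time: 21.6
tool_pos: [0.5063, 0.0179, 0.0487]
tcp_rot: [-2.596, -1.499, -0.329]
wrist_force: [-6.4, -8.4, 6.5]
width: 0.002
```

Emit:
drive_tool(
  deltas=[
    {"hand": 0, "offset": [0, 0, 0], "angular": [0, 0, 0]},
  ],
)

```text
time: 21.72
tool_pos: [0.5063, 0.0179, 0.0487]
tcp_rot: [-2.596, -1.499, -0.329]
wrist_force: [-5.6, -8.2, 5.9]
width: 0.001
```

Emit:
drive_tool(
  deltas=[
    {"hand": 0, "offset": [0, 0, 0], "angular": [0, 0, 0]},
  ],
)

```text
time: 21.85
tool_pos: [0.5063, 0.0179, 0.0487]
tcp_rot: [-2.596, -1.499, -0.329]
wrist_force: [-5.6, -8.3, 7.0]
width: -0.0
```

Emit:
drive_tool(
  deltas=[
    {"hand": 0, "offset": [0, 0, 0], "angular": [0, 0, 0]},
  ],
)

```text
time: 21.98
tool_pos: [0.5063, 0.0179, 0.0487]
tcp_rot: [-2.596, -1.499, -0.329]
wrist_force: [-6.1, -8.8, 6.2]
width: 0.004
```

Emit:
drive_tool(
  deltas=[
    {"hand": 0, "offset": [0.005, 0.009, 0.005], "angular": [0, 0, 0]},
    {"hand": 0, "offset": [0.01, 0.017, 0.01], "angular": [0, 0, 0]},
    {"hand": 0, "offset": [0.01, 0.017, 0.015], "angular": [0, 0, 0]},
  ],
)

```text
time: 22.35
tool_pos: [0.5062, 0.0179, 0.0487]
tcp_rot: [-2.596, -1.499, -0.329]
wrist_force: [-6.3, -9.0, 5.7]
width: -0.003
```

Emit:
drive_tool(
  deltas=[
    {"hand": 0, "offset": [0, 0, 0], "angular": [0, 0, 0]},
    {"hand": 0, "offset": [0, 0, 0], "angular": [0, 0, 0]},
  ],
)

```text
time: 22.6
tool_pos: [0.5062, 0.0179, 0.0487]
tcp_rot: [-2.596, -1.499, -0.329]
wrist_force: [-6.3, -8.4, 5.9]
width: -0.001
```

Emit:
drive_tool(
  deltas=[
    {"hand": 0, "offset": [0, 0, 0], "angular": [0, 0, 0]},
    {"hand": 0, "offset": [0, 0, 0], "angular": [0, 0, 0]},
  ],
)

```text
time: 22.85
tool_pos: [0.5063, 0.0179, 0.0487]
tcp_rot: [-2.596, -1.499, -0.329]
wrist_force: [-6.8, -8.1, 6.4]
width: 0.002
```

Emit:
drive_tool(
  deltas=[
    {"hand": 0, "offset": [0, 0, 0], "angular": [0, 0, 0]},
    {"hand": 0, "offset": [0, 0, 0], "angular": [0, 0, 0]},
  ],
)

```text
time: 23.1
tool_pos: [0.5062, 0.0179, 0.0487]
tcp_rot: [-2.596, -1.499, -0.329]
wrist_force: [-5.5, -8.0, 5.2]
width: -0.002
```

Emit:
drive_tool(
  deltas=[
    {"hand": 0, "offset": [0.004, 0.007, 0.01], "angular": [0, 0, 0]},
    {"hand": 0, "offset": [0.008, 0.013, 0.02], "angular": [0, 0, 0]},
    {"hand": 0, "offset": [0.008, 0.013, 0.02], "angular": [0, 0, 0]},
  ],
)

```text
time: 23.48
tool_pos: [0.5063, 0.018, 0.0488]
tcp_rot: [-2.596, -1.5, -0.328]
wrist_force: [-6.2, -8.5, 5.8]
width: -0.001
```

Emit:
drive_tool(
  deltas=[
    {"hand": 0, "offset": [0, 0, 0], "angular": [0, 0, 0]},
    {"hand": 0, "offset": [0, 0, 0], "angular": [0, 0, 0]},
    {"hand": 0, "offset": [0, 0, 0], "angular": [0, 0, 0]},
    {"hand": 0, "offset": [0, 0, 0], "angular": [0, 0, 0]},
  ],
)

```text
time: 23.98
tool_pos: [0.5063, 0.018, 0.0488]
tcp_rot: [-2.596, -1.499, -0.328]
wrist_force: [-6.2, -9.1, 4.6]
width: 0.001
```

Emit:
drive_tool(
  deltas=[
    {"hand": 0, "offset": [0, 0, 0], "angular": [0, 0, 0]},
    {"hand": 0, "offset": [0, 0, 0], "angular": [0, 0, 0]},
    {"hand": 0, "offset": [0, 0, 0], "angular": [0, 0, 0]},
    {"hand": 0, "offset": [0, 0, 0], "angular": [0, 0, 0]},
  ],
)

```text
time: 24.48
tool_pos: [0.5063, 0.0179, 0.0488]
tcp_rot: [-2.596, -1.499, -0.328]
wrist_force: [-5.9, -9.8, 6.8]
width: 0.002
```

Axial force is a steady 11 N or so, held for over a second, which puts the stop at roughly 4.5–6 N. I'll back off straight along the axis, then lift.

Emit:
drive_tool(
  deltas=[
    {"hand": 0, "offset": [-0.1, -0.17, 0], "angular": [0, 0, 0]},
    {"hand": 0, "offset": [-0.4, -0.7, 0], "angular": [0, 0, 0]},
    {"hand": 0, "offset": [-1.5, -2.6, 0], "angular": [0, 0, 0]},
    {"hand": 0, "offset": [-3.5, -6.1, 1], "angular": [0, 0, 0]},
    {"hand": 0, "offset": [-5, -8.7, 6], "angular": [0, 0, 0]},
    {"hand": 0, "offset": [-6, -10.4, 10], "angular": [0, 0, 0]},
    {"hand": 0, "offset": [-6, -10.4, 10], "angular": [0, 0, 0]},
    {"hand": 0, "offset": [-6, -10.4, 10], "angular": [0, 0, 0]},
  ],
)

```text
time: 25.48
tool_pos: [0.4466, -0.0847, 0.1486]
tcp_rot: [-2.595, -1.497, -0.331]
wrist_force: [-0.6, 0.2, -0.1]
width: -0.003
```

```bash
python3 - <<'E'
from h import *
inner('top11')
import h
c=cam('top','top12.png');s=cam('scene','sc12.png');c0=load('top1');print(bot.read_state()['wrist_force'])
for nm,(x0,x1,y0,y1) in dict(jug=(140,215,160,215),bowl=(190,262,232,302),ring=(276,320,255,297),brush=(352,442,112,138)).items():
  print(nm,cv2.absdiff(c['frame'],c0['frame'])[y0:y1,x0:x1].mean())
a=cv2.resize(c['frame'][150:260,220:350],None,fx=3.5,fy=3.5);b=cv2.resize(s['frame'][100:270,290:410],None,fx=2.5,fy=2.5)
m=np.zeros((430,790,3),np.uint8);m[:a.shape[0],:a.shape[1]]=a;m[:b.shape[0],485:485+b.shape[1]]=b;cv2.imwrite('pics/m8.png',m)
E
sed -i 's/(.05,.105),(-.16,-.1)/(.09,.108),(-.125,-.1)/' h.py; python3 -c "
from h import *
inner('top13')"
```

```text
ring 0.10113132039300271 156.33333333333334
ring -0.10892609670987034 158.11111111111111
[0.26049721 1.15987919 0.32522995]
jug 4.603232323232323
bowl 3.9130291005291005
ring 3.950036075036075
brush 5.018945868945869
ring 0.10113362381989832 156.33333333333334
ring -0.10890328151986181 158.0
```

View pics/m8.png

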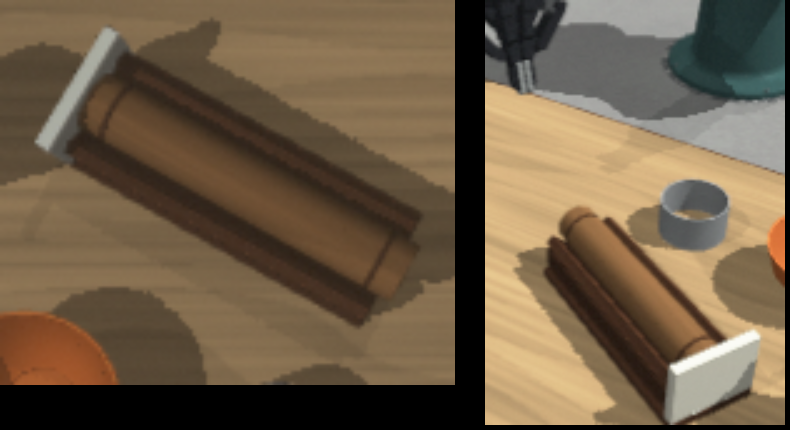

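After release the pin lies against the stop, in line with the V, and the bystanders have not moved. Handing in.

```bash
python3 -c "
from h import *
print(bot.finish_job())"
```

```text
the job is handed in; nothing more can be done
None
```

The rolling pin is put away in the cradle. It lies in line with the V with its inner end at the white stop, and the job was handed in at about 26 s of the 72 s. I gripped the pin off-centre, laid it about 160 mm deep in the V, then let go. From there I pushed it home by its outer end with the closed fingers, leaning slightly down, and creeping over the last few millimetres.

**Force on the stop:** I held about 11 N at the wrist for just over a second. Sliding drag was about 5 N just before contact and may have risen a little with the lean. That leaves an estimated 4.5–6 N on the stop. This is inferred, because the contact force can't be read directly and the wrist reading was noisy by about 1 N.

**Position after release:** The ring marks put the pin's middle at -4 mm in my cradle frame, against -5 mm nominal. My frame is only good to about 1–2 mm, so the small gap is within that. The ring marks read the same in two pictures taken shortly apart.

**Bystanders:** The before-and-after differences in the top view were small for the jug, ring, bowl and brush, with no sign that any of them moved. The arm touched nothing at the end.

**Disagreements:** In the first measurement one cradle corner in the side view was about 11 px off. I had matched it to the wrong corner, so I used the top view alone. The resting pin lay about 0.7° off my fitted cradle direction. I took that as fit error and pushed along 60.5°.

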